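Strip down the egg steamer

TASK

Take the egg steamer apart in order. First lift off the lid and stand it, mouth down, in the middle of the round wooden board; then take out the two eggs and set each one gently in its own dimple of the egg carton; last, lift the empty egg rack out of the steamer by its post and stand it level in the middle of the square metal pan. Do not drop anything and leave the jar and the cup alone.

Things in the scene. Friction and masses are not known exactly. Their poses are not given: they have to be found in the camera images.
- steamer_seat (a point): fixed tabletop egg steamer: round grey housing with a steel top, 172 mm in diameter, 75 mm high. This point is on its vertical axis at the level of the seat the lid stands on, 70 mm above the bench. A 5 mm high lip surrounds the seat (2.5 mm of play around the lid). The rack hangs in a recess inside the seat.
- lid_center (a point): loose steel domed lid, 160 mm in diameter, 68 mm high without its knob, 220 g (varies), standing mouth down on the steamer over the eggs. Black round knob on top, 22 mm in diameter, 22 mm high, on a 10 mm stem: 100 mm in all from rim to knob top. This point is on its axis 50 mm above its rim, so the middle of the knob lies 39 mm above this point. z is up.
- egg_a_center (a point): one loose brown hen's egg, 57 mm long, at most 44 mm across, 60 g (varies), standing blunt end down in a hole of the rack, hidden under the lid at first. This point is at the middle of its length; it is widest 6.5 mm lower. z points to its narrow end.
- egg_b_center (a point): the other egg, just like the first, in the opposite hole of the rack. The eggs' centres are 80 mm apart, the rack's post half-way between them.
- rack_center (a point): loose steel egg rack, 180 g (varies), nested in the steamer with 3 mm of play: disc 138 mm across, skirt below, 76 mm high in all, its foot 20 mm below the seat level. A post on its axis ends in a black grip 20 mm across, 20 mm high. This point is on the axis 38 mm above the foot; the middle of the grip is 28 mm above this point. It lifts straight up; z is up.
- board_top (a point): fixed round wooden board, 176 mm in diameter, 16 mm thick. This point is the centre of its upper face.
- pan_in (a point): fixed square aluminium pan, 155 mm square, 12 mm high outside, 4 mm walls. This point is the centre of its inner floor, on which the rack is to stand.
- carton_hole0 (a point): fixed cardboard egg carton, 70 x 175 mm, 22 mm high, three dimples in a row along its length, 55 mm apart, each 36 mm across and 14 mm deep. This point is the centre of the mouth of one end dimple, 22 mm above the bench. An egg standing in a dimple has its mid-length point 18 mm above the mouth.
- carton_hole1 (a point): mouth of the middle dimple of the carton
- carton_hole2 (a point): mouth of the dimple at the other end of the carton
- jar: amber glass jar, 64 mm across, 90 mm high, loose bystander; origin under its centre
- cup: white cup, 72 mm across, 75 mm high, loose bystander; origin under its centre
- lid: the lid; origin at the centre of its rim
- rack: the same rack; origin at the centre of its foot. Skirt 116 mm across; the disc's upper face is 20 mm above the foot, level with the steamer's seat, with four 29 mm square holes 40 mm from the axis; the eggs stand in two opposite ones.
- egg_a: the first egg; origin at its blunt end
- egg_b: the second egg; origin at its blunt end
Not all that is in view belongs to the job. Of the things that look like the part that bears pan_in, take the one that is farthest to the robot's right at the start.

How it is judged:
By the outcome, as a careful person would: the job done as asked, in the order asked, and still so for the second after the job is handed in, with the robot touching nothing.
It also fails if it takes over 72 s, if anything falls off the work surface, if the arm or the gripper's body presses on something with over 40 N, if the wrist force passes 120 N, or if a joint passes its speed limit or range.

ROBOT

A 6-joint arm with a two-finger parallel gripper is mounted at the origin on the work surface. World frame = base frame: x ahead of the robot, y to its left, z up, the work surface at z = 0. Lengths are in mm, angles in rad, forces in N, time in s.
With the tool pointing down it reaches from about 350 to 775 mm from the base axis. Payload 7.3 kg.
Tool frame: the origin (TCP) lies at the very end of the fingers, on their centre line; the grasp point (between the pads) lies 19 mm behind it; z points along the fingers, y is the line along which they close (so a half turn about z gives the same grasp; the last joint's range is limited). The gripper opens to 92 mm and grips with 3 to 60 N. Pads are 19 mm wide; open, the fingers measure 130 mm over their backs; the gripper's body (75 mm by 190 mm) begins 47 mm behind the grasp point.
Start: joints at [-0.146, 0.342, 1.524, -0, 1.275, -0.146], TCP at [525.022, 0.019, 189.641] pointing down, gripper open.
Joint ranges: [-2.53, 2.53], [-0.77, 2.02], [0.04, 2.7], [-1, 4.14], [0.28, 2.66], [-3.11, 3.11]. Speed limits (rad/s): [2.57, 2.57, 3.14, 3.14, 3.14, 3.14].

INTERFACE

Orientations are given as [roll, pitch, yaw] about the fixed x, y, z axes, in that order (R = Rz(yaw) Ry(pitch) Rx(roll)).
In Python, from plant import * gives the robot as it stands.
- The arm moves only by the tool arm_command, never from a script. Its arguments are lists of equal length, an entry for each row: "gripper": the finger opening in mm, from 0 to 91.8; "dp": the shift along the tool's x, y, z in units of 25 mm (1.0 is 25 mm), a list of three; "twist": the turn about the tool's z in units of 5 degrees (1.0 is 5 degrees). A call has exactly 5 rows; each row shifts and turns the commanded pose from where the row before left it, along the tool's axes as they then stand; what a row does not reach is not made up. A row lasts 1/8 s, in which the tool goes at most 62.5 mm and 10.7 degrees, less where a joint would pass 70% of its speed; a pose out of reach is approached as far as the arm can. A call is refused whole if a number of a shift passes 1 or a number of a turn 1, either way. A call with a gripper value outside its range is refused whole. The fingers move at their own pace and stop on an object; the grip force is fixed at half the most. Time passes only in rows, so rows that do not move let the fingers close, or fill a call up. It gives the time, the measured TCP pose, the force, the opening and the grip force at its end, in the units of the state.
- get_obs(): the state, without advancing time (a new reading comes with each control period).
- capture(name): name is "scene" or "side" or "wrist"; returns the picture (420x560x3 uint8, red, green, blue); there is no depth.
- get_calibration(name): a dict with "mtx" (3x3 intrinsics, pixels), "position" and "attitude" of the camera in the world; the wrist camera has in their place "mount" (4x4, takes a point from camera to tool coordinates, whose origin is the TCP and whose axes are the flange's). Camera axes: x right, y down, z forward; pixel columns grow to the right and rows downward; lengths in mm; the calibration is good to about 2 mm. A picture is of the moment at which its call begins: read the wrist's pose just before it. get_calibration takes no time and is no camera call.
- close_job(): hands the job in; it is judged then, once.
The state is a dict: "time": time; "joint_positions": joint angles; "dq": joint speeds; "tau": joint torques, N m; "tool_pos": TCP position; "tcp_rot": TCP orientation; "contact_force": force on the tool from outside, world axes, zero at the start; "moment": the same for the moment, N m; "grip_width": finger opening in mm; "finger_force": force on a finger pad.
Only numpy, scipy, OpenCV 4.12 (cv2) and the standard library are available. Lean on these libraries where they do the work, as an engineer would, in place of code of your own. Each camera call takes 0.05 s, during which the arm holds its last target. There are 200 camera calls.

## Working session

There is one attempt and no reset: what is moved stays moved. The work goes in short steps, Python scripts to look and compute and a tool call to move; the robot and the scene stay as the last step left them, time stands still between calls to the robot, and variables do not carry over. Pictures are saved under pics/ and viewed, at most 10 in all, crops included, and the job is handed in when it is done.

Besides the shell and the picture viewer there is one more tool, called after "Request:" as a command line: name --pt "numbers of a row" for each row, then --argument value for the rest. arm_command: Moves the arm, as the interface text tells. Its arguments: {"type":"object","properties":{"gripper":{"type":"array"},"dp":{"type":"array"},"twist":{"type":"array"}},"required":["gripper","dp","twist"]}

```bash
mkdir -p pics; ls
python3 - <<'E'
from plant import *
import cv2,numpy as np
o=get_obs();print(o)
for n in("scene","side","wrist"):
    c=get_calibration(n);print(n,c)
a=capture("scene");b=capture("side")
for n,i in(("scene",a),("side",b)):cv2.imwrite(f"pics/{n}0.png",cv2.cvtColor(i,cv2.COLOR_RGB2BGR))
E
```

```text
pics
{'time': 0.0, 'joint_positions': array([-1.46016403e-01,  3.42694154e-01,  1.52505778e+00,  1.09889945e-05,
        1.27543828e+00, -1.46000769e-01]), 'dq': array([-0.00060417, -0.00109802, -0.00158014,  0.00048488,  0.00023207,
        0.00256702]), 'tau': array([ 7.61924657e-04, -4.31245601e+01, -2.44219762e+01,  7.17750052e-02,
        5.59406646e-02, -1.04314388e-04]), 'tool_pos': array([5.24502680e+02, 9.05588619e-02, 1.88945639e+02]), 'tcp_rot': array([-3.14001362e+00, -2.42812870e-04,  1.57077729e+00]), 'contact_force': array([ 0.43093532,  0.3024046 , -0.27115495]), 'moment': array([-0.01652353,  0.03180039,  0.03546958]), 'finger_force': 0.0, 'grip_width': 92.03953985231509}
scene {'mtx': array([[403.3786331 ,   0.        , 276.93188578],
       [  0.        , 403.3786331 , 211.65855108],
       [  0.        ,   0.        ,   1.        ]]), 'position': array([1337.1927004 ,  221.02098837,  706.99739292]), 'attitude': array([-2.18607081, -0.02279589,  1.75551757])}
side {'mtx': array([[477.44109662,   0.        , 288.55064347],
       [  0.        , 477.44109662, 211.50949629],
       [  0.        ,   0.        ,   1.        ]]), 'position': array([  37.122238  , -835.65843308,  993.56640422]), 'attitude': array([-2.29015056,  0.01452668, -0.43346313])}
wrist {'mtx': array([[293.4719358 ,   0.        , 278.39698963],
       [  0.        , 293.4719358 , 211.92505973],
       [  0.        ,   0.        ,   1.        ]]), 'mount': array([[-8.15301731e-04, -9.65330788e-01, -2.61028360e-01,
         6.92848209e+01],
       [ 9.99999618e-01, -8.69652084e-04,  9.27121973e-05,
        -4.14060082e-01],
       [-3.16501796e-04, -2.61028184e-01,  9.65331128e-01,
        -1.95959597e+02],
       [ 0.00000000e+00,  0.00000000e+00,  0.00000000e+00,
         1.00000000e+00]])}
```

View pics/scene0.png

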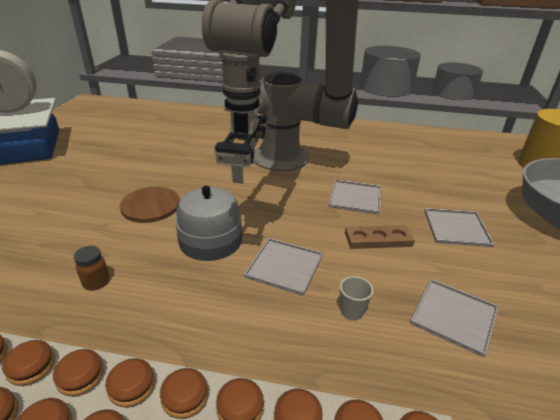

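View pics/side0.png

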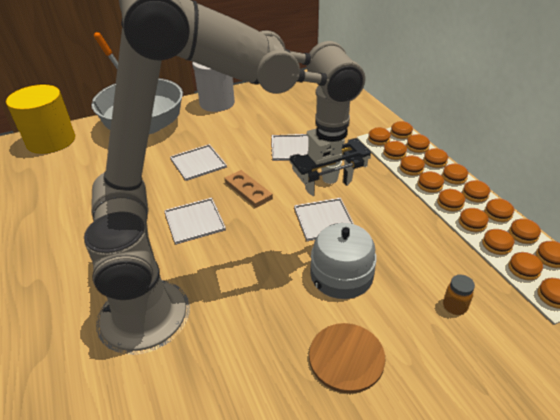

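The scene view shows four pan-like trays: (357,196), (285,265), (458,227) and (455,315). The robot's right is the image left, so (285,265) should be pan_in. The board is at (150,203), steamer with lid (208,225), carton (380,237), jar (92,268) and cup (355,298). I'll measure these next.

```bash
cat > h.py <<'E'
from plant import *
import cv2,numpy as np
from scipy.spatial.transform import Rotation as R
def cam(n,o=None):
    c=get_calibration(n)
    if n=="wrist":
        T=np.eye(4);T[:3,:3]=R.from_euler("xyz",o["tcp_rot"]).as_matrix();T[:3,3]=o["tool_pos"]
        T=T@np.array(c["mount"]);return c["mtx"],T[:3,:3],T[:3,3]
    return c["mtx"],R.from_euler("xyz",c["attitude"]).as_matrix(),np.array(c["position"])
def plane(C,uv,z):
    K,Q,p=C;uv=np.atleast_2d(np.asarray(uv,float))
    d=np.c_[uv,np.ones(len(uv))]@np.linalg.inv(K).T@Q.T
    return p+d*((z-p[2])/d[:,2])[:,None]
def proj(C,X):
    K,Q,p=C;q=(np.atleast_2d(X)-p)@Q@K.T;return q[:,:2]/q[:,2:]
def tri(C1,u1,C2,u2):
    A=[];b=[]
    for C,u in((C1,u1),(C2,u2)):
        d=plane(C,u,0)[0]-C[2];d/=np.linalg.norm(d);P=np.eye(3)-np.outer(d,d);A.append(P);b.append(P@C[2])
    return np.linalg.lstsq(np.vstack(A),np.hstack(b),rcond=None)[0]
def snap(n,f=None):
    o=get_obs();i=capture(n)
    if f:cv2.imwrite(f"pics/{f}.png",cv2.cvtColor(i,cv2.COLOR_RGB2BGR))
    return i,cam(n,o)
def blobs(m,lo=100):
    m=cv2.morphologyEx(m.astype(np.uint8)*255,cv2.MORPH_OPEN,np.ones((3,3)))
    return [c for c in cv2.findContours(m,cv2.RETR_EXTERNAL,cv2.CHAIN_APPROX_NONE)[0] if cv2.contourArea(c)>lo]
E
python3 - <<'E'
from h import *
w,C=snap("wrist","wrist0")
for n in("scene","side"):
    i=cv2.cvtColor(cv2.imread(f"pics/{n}0.png"),cv2.COLOR_BGR2HSV).astype(int);Cn=cam(n)
    print(n)
    for c in blobs((i[...,1]<60)&(i[...,2]>120),300):
        (u,v),s,a=cv2.minAreaRect(c)
        if v<140: continue
        print("white",np.round((u,v)),len(c),plane(Cn,(u,v),8).round()[0][:2])
    for u,v in([(150,203),(208,225),(380,237)] if n=="scene" else [(347,355),(343,255),(248,188)]): print(i[v,u],plane(Cn,(u,v),16).round())
a=cam("scene");b=cam("side");print("knob",tri(a,(206,191),b,(345,231)))
E
```

```text
scene
white [389. 412.] 84 [925. 363.]
white [328. 407.] 98 [936. 256.]
white [272. 400.] 118 [944. 156.]
white [211. 398.] 168 [961.  45.]
white [ 90. 390.] 537 [ 990. -176.]
white [456. 315.] 217 [670. 519.]
white [284. 265.] 182 [586. 116.]
white [458. 227.] 156 [323. 582.]
white [206. 202.] 142 [ 358. -167.]
white [356. 196.] 139 [221. 285.]
white [545. 191.] 80 [ 52. 906.]
[ 13 142 124] [[ 411. -326.   16.]]
[30 11 95] [[ 479. -121.   16.]]
[ 13 125 133] [[431. 356.  16.]]
side
white [163. 328.] 132 [ 34. -69.]
white [333. 230.] 213 [580.  56.]
white [194. 219.] 162 [220. 286.]
white [197. 161.] 121 [319. 584.]
white [476. 211.] 670 [1024.  -58.]
white [290. 146.] 111 [657. 524.]
[ 15 173 174] [[ 403. -332.   16.]]
[ 38  14 207] [[553. -52.  16.]]
[ 15 146 191] [[422. 348.  16.]]
knob [523.09887664 -98.68295363 160.49456702]
```

View pics/wrist0.png

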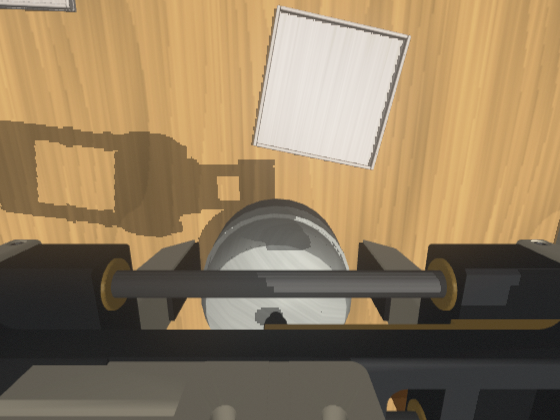

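The pans' y values are 116, 285, 519 and 582, so the one at scene (285,265), wrist (330,88) is the rightmost and is pan_in. The wrist view shows it as an intact square tray, with the lid below at (275,280). I'll move up and over the lid.

Request:
arm_command --gripper '[91,91,91,91,91]' --pt "-0.8 0 -1" --pt "-0.8 0 -1" --pt "-0.8 0 -1" --pt "-0.8 0 -1" --pt "-0.8 0 -1" --twist '[0,0,0,0,0]'

```text
time: 0.78
tool_pos: [524.8, -100.5, 315.2]
tcp_rot: [-3.141, -0.0, 1.571]
contact_force: [-0.7, -0.1, -0.4]
grip_width: 90.8
finger_force: 0.0
```

Request:
arm_command --gripper '[91,91,91,91,91]' --pt "0 0 -1" --pt "0 0 -1" --pt "0 0 0" --pt "0 0 0" --pt "0 0 0" --twist '[0,0,0,0,0]'

```text
time: 1.4
tool_pos: [524.6, -99.8, 363.3]
tcp_rot: [-3.139, -0.001, 1.571]
contact_force: [-0.1, 0.1, 0.5]
grip_width: 91.0
finger_force: 0.0
```

Run:
```python
from h import *
w,C=snap("wrist","wrist1");print(get_obs()["tool_pos"],get_obs()["tcp_rot"],get_obs()["time"])
snap("scene","scene1");snap("side","side1")
```

```text
[524.68980485 -99.79978767 363.52424306] [-3.13974638e+00 -6.38074539e-04  1.57095697e+00] 1.45
```

View pics/wrist1.png

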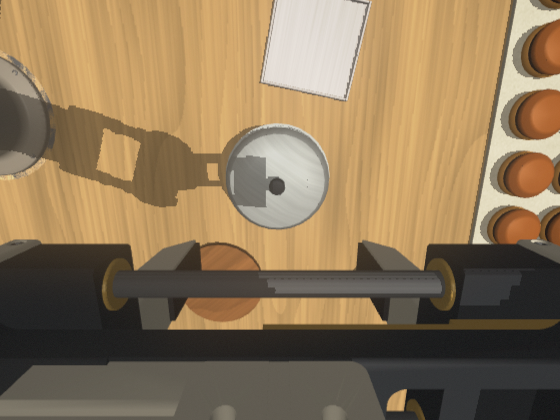

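The wrist view shows the knob at (277,186), the steamer outline centred near (277,177), the board at (220,283) partly hidden, and the pan at (315,45).

Run:
```python
from h import *
o=get_obs();C=cam("wrist",o)
rd=lambda f:cv2.imread(f"pics/{f}.png")
w=rd("wrist1");g=w.max(2)
m=np.zeros_like(g);m[165:210,258:298]=1
for c in blobs((g<75)&(m>0),60): 
    (u,v),r=cv2.minEnclosingCircle(c);print("knob wr",u,v,r,plane(C,(u,v),164).round(1))
def hsv(f):return cv2.cvtColor(rd(f),cv2.COLOR_BGR2HSV).astype(int)
for n,kb,bb,cb,pb in(("scene",(190,175,225,205),(110,180,190,225),(335,215,425,255),(235,230,330,300)),("side",(335,220,358,242),(300,315,395,395),(215,160,280,212),(290,195,358,240))):
    im=hsv(n+"1");Cn=cam(n)
    def box(b):
        m=np.zeros(im.shape[:2],bool);m[b[1]:b[3],b[0]:b[2]]=1;return m
    for c in blobs((im[...,2]<60)&box(kb),10):
        (u,v),s,a=cv2.minAreaRect(c);print(n,"knob",u,v,s)
    med=np.median(im[box(bb)],0);print("med",med)
    # board: darker/ redder than table
    for name,b,z in(("board",bb,16),("carton",cb,22)):
        msk=(im[...,0]<18)&(im[...,1]>90)&(im[...,2]<(150 if n=="scene" else 205))&box(b)
        for c in blobs(msk,400):
            h=cv2.convexHull(c)
            P=plane(Cn,h[:,0],z)[:,:2].astype(np.float32)
            print(n,name,cv2.contourArea(c),"minrect",cv2.minAreaRect(P),"circ",cv2.minEnclosingCircle(P))
    for c in blobs((im[...,1]<60)&(im[...,2]>110)&box(pb),400):
        P=plane(Cn,cv2.convexHull(c)[:,0],10)[:,:2].astype(np.float32);print(n,"pan",cv2.minAreaRect(P))
```

```text
scene knob 206.0 192.0 (12.0, 8.0)
med [ 16. 118. 121.]
scene board 2567.5 minrect ((399.2148132324219, -353.54010009765625), (236.22450256347656, 260.1614074707031), 12.324976921081543) circ ((395.3280944824219, -359.7242431640625), 159.96380615234375)
scene carton 2427.0 minrect ((418.56939697265625, 370.8753356933594), (173.1436767578125, 272.9621276855469), 12.398798942565918) circ ((405.8702697753906, 378.053466796875), 147.63482666015625)
scene pan ((586.177734375, 115.33113861083984), (156.8712615966797, 146.94769287109375), 78.93718719482422)
side knob 345.0 233.0 (10.0, 6.0)
med [ 15. 168. 173.]
side board 4179.5 minrect ((402.1331481933594, -333.7041320800781), (181.454833984375, 175.62518310546875), 64.56768798828125) circ ((401.5587158203125, -332.810546875), 92.50679779052734)
side carton 894.0 minrect ((418.9981994628906, 343.3460693359375), (87.820068359375, 198.1016082763672), 14.774923324584961) circ ((415.80377197265625, 342.27679443359375), 101.91600799560547)
side pan ((582.303466796875, 99.09358978271484), (193.944580078125, 163.55038452148438), 78.62116241455078)
```

Run:
```python
from h import *
C=cam("wrist",get_obs())
print(plane(C,(277,186),168).round(1))
g=cv2.imread("pics/wrist1.png");hs=cv2.cvtColor(g,cv2.COLOR_BGR2HSV).astype(int)
print(g[180:193,268:288].max(2))
m=np.zeros(g.shape[:2],bool);m[100:240,200:350]=1
for c in blobs((hs[...,1]<50)&m,1000):
    P=plane(C,cv2.convexHull(c)[:,0],75)[:,:2].astype(np.float32);print(cv2.minEnclosingCircle(P),cv2.fitEllipse(P))
```

```text
[[ 522.4 -100.2  168. ]]
[[125 124 113  95  71  70  73  73  76  76  75  75  72  74 106 167 202 202
  204 208]
 [123 122  94  71  70  77  78  79  81  82  79  80  76  72  74 110 181 201
  201 204]
 [122 119  80  69  72  79  81  82  83  84  85  84  84  79  73  83 149 202
  202 201]
 [120 108  72  71  74  81  82  83  81  85  85  85  86  84  79  80 135 200
  201 199]
 [118  86  69  71  73  78  81  81  82  82  83  84  84  85  82  83 121 200
  199 199]
 [116  76  71  71  73  79  78  80  80  80  83  81  83  84  82  80 104 202
  201 198]
 [116  71  71  71  74  78  78  80  81  81  81  82  82  82  83  79  99 201
  201 201]
 [115  73  70  71  71  77  78  78  79  80  80  81  82  81  81  80  93 180
  200 201]
 [114  81  69  71  71  78  78  78  80  78  80  78  81  80  81  79  95 183
  199 199]
 [115  85  70  70  72  76  76  77  78  79  78  79  78  79  80  80 106 197
  197 197]
 [162 103  70  71  72  75  77  76  78  78  78  78  80  78  80  86 145 198
  198 196]
 [192 162  99  70  71  76  77  77  75  77  76  78  79  77  80 103 186 200
  199 197]
 [193 190 163  97  71  76  75  75  77  75  76  76  78  81 116 167 198 199
  199 199]]
((522.897705078125, -103.49935913085938), 87.8372573852539) ((522.0419311523438, -103.48278045654297), (171.540283203125, 175.482421875), 178.2847900390625)
```

Request:
arm_command --gripper '[60,60,60,60,60]' --pt "0 -0.08 1" --pt "0 0 1" --pt "0 0 1" --pt "0 0 1" --pt "0 0 1" --twist '[0,0,0,0,0]'

```text
time: 2.17
tool_pos: [522.9, -99.9, 238.6]
tcp_rot: [-3.141, -0.0, 1.571]
contact_force: [0.3, -0.2, -0.3]
grip_width: 60.2
finger_force: 0.0
```

Request:
arm_command --gripper '[60,60,60,60,60]' --pt "0 0 1" --pt "0 0 1" --pt "0 0 0.8" --pt "0 0 0.6" --pt "0 0 0" --twist '[0,0,0,0,0]'

```text
time: 2.8
tool_pos: [522.4, -99.8, 153.7]
tcp_rot: [-3.14, -0.001, 1.571]
contact_force: [-0.1, -0.3, -0.2]
grip_width: 60.1
finger_force: 0.0
```

Run:
```python
from h import *
o=get_obs();print(o["tool_pos"])
w,C=snap("wrist","wrist2");s,S=snap("side")
x,y=proj(S,[522,-100,150])[0];x,y=int(x),int(y)
a=cv2.resize(s[y-70:y+70,x-90:x+90],None,fx=3,fy=3,interpolation=cv2.INTER_CUBIC)
cv2.imwrite("pics/side2.png",a[...,::-1])
```

```text
[522.4100109  -99.7668221  153.66732705]
```

View pics/side2.png

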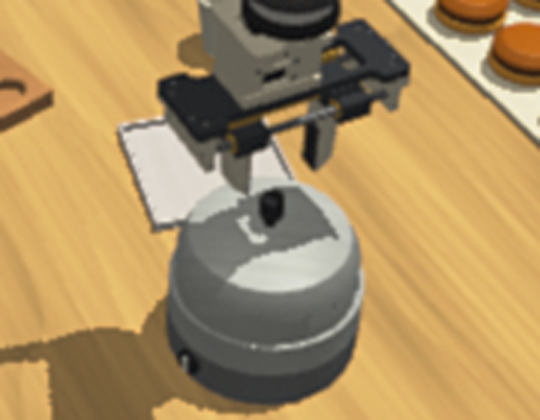

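In the side crop the knob is at (270,208), but the fingertips at (240,188) and (315,165) look higher or farther than I expected. I'll check the wrist view.

View pics/wrist2.png

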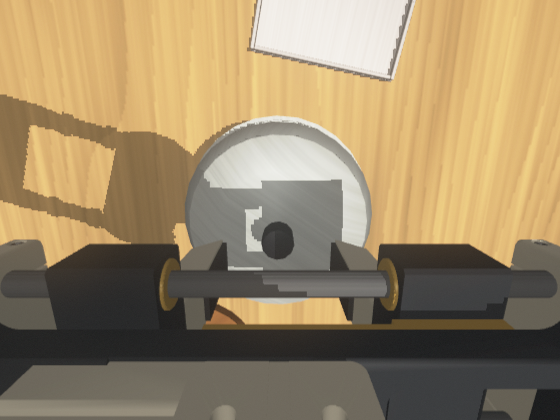

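Run:
```python
from h import *
o=get_obs();C=cam("wrist",o);S=cam("side");D=cam("scene")
for X in([522.4,-99.8,153.7],[522.4,-99.8,170],[492,-99.8,153.7],[552,-99.8,153.7],[482,-99.8,153.7],[522,-100,170],[522,-100,148]):print(X,proj(C,X).round(),((proj(S,X)-proj(S,[522,-100,150]).astype(int))*3+[270,210]).round(),proj(D,X).round())
```

```text
[522.4, -99.8, 153.7] [[278. 233.]] [[271. 209.]] [[206. 193.]]
[522.4, -99.8, 170] [[278. 241.]] [[272. 195.]] [[206. 187.]]
[492, -99.8, 153.7] [[235. 233.]] [[239. 220.]] [[210. 187.]]
[552, -99.8, 153.7] [[319. 233.]] [[301. 198.]] [[202. 199.]]
[482, -99.8, 153.7] [[221. 233.]] [[229. 223.]] [[211. 185.]]
[522, -100, 170] [[277. 242.]] [[272. 195.]] [[206. 187.]]
[522, -100, 148] [[277. 231.]] [[270. 214.]] [[207. 195.]]
```

The knob sits centred between the fingers at (278,240). The visible tips suggest the fingers may end above the stated TCP. I'll settle that by closing and reading the width, which is harmless either way.

Request:
arm_command --gripper '[60,10,10,10,10]' --pt "0 0 0.36" --pt "0 0 0" --pt "0 0 0" --pt "0 0 0" --pt "0 0 0" --twist '[0,0,0,0,0]'

```text
time: 3.52
tool_pos: [523.1, -100.0, 145.8]
tcp_rot: [3.141, 0.0, 1.571]
contact_force: [0.3, -0.3, -0.7]
grip_width: 24.4
finger_force: 0.0
```

Request:
arm_command --gripper '[10,10,10,10,10]' --pt "0 0 0" --pt "0 0 0" --pt "0 0 0" --pt "0 0 0" --pt "0 0 0" --twist '[0,0,0,0,0]'

```text
time: 4.15
tool_pos: [523.0, -100.0, 145.6]
tcp_rot: [3.142, -0.0, 1.571]
contact_force: [1.4, -0.6, -0.2]
grip_width: 10.1
finger_force: 0.0
```

The fingers closed to 10 mm with no force, so the knob was missed. I'll compare the real tip position in two cameras.

Run:
```python
from h import *
o=get_obs();out=[]
for n in("scene","side"):
    s,S=snap(n);x,y=proj(S,[523,-100,160])[0].astype(int);print(n,x-33,y-50)
    out.append(cv2.resize(s[y-50:y+50,x-33:x+33],None,fx=6,fy=6,interpolation=cv2.INTER_CUBIC))
cv2.imwrite("pics/c3.png",np.hstack(out)[...,::-1])
```

```text
scene 173 140
side 312 181
```

View pics/c3.png

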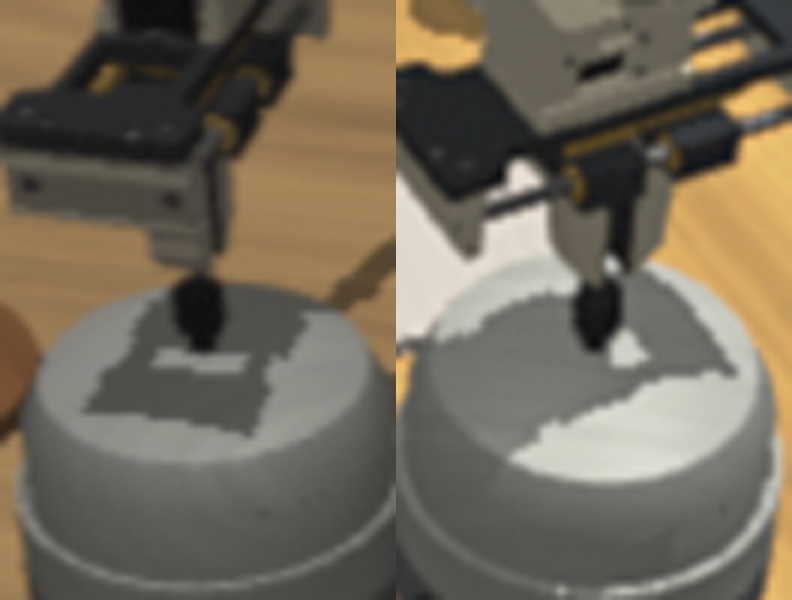

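Both views put the closed tips just above the knob top: scene (206.3,184.5), side (347,227.7). So the tips really do end above the stated TCP. I'll triangulate to get how far.

Run:
```python
from h import *
a=cam("scene");b=cam("side")
print(tri(a,(206.3,184.5),b,(347,227.7)),tri(a,(206.3,185.5),b,(346.5,228.5)), "knobtop",tri(a,(206.3,186.5),b,(345.5,228)),"knobbase",tri(a,(206.8,197),b,(345.3,238.5)))
for z in(145,160,170,180):print(z,proj(a,[523,-100,z]).round(1),proj(b,[523,-100,z]).round(1))
```

```text
[ 522.73584373 -100.4438996   176.77112222] [ 522.08928514 -100.39025947  173.79896919] knobtop [522.24382287 -98.62211932 172.36951607] knobbase [ 521.34428177 -101.3926384   139.35226827]
145 [[206.5 195.8]] [[345.3 236.1]]
160 [[206.  190.8]] [[345.7 231.8]]
170 [[205.7 187.4]] [[345.9 228.9]]
180 [[205.4 184. ]] [[346.2 226. ]]
```

The tips sit about 31 mm above the reported TCP, so I'll use that offset from here. Next I open, go down 30 mm and grip the knob.

Request:
arm_command --gripper '[60,60,60,60,60]' --pt "0 0 0" --pt "0 0 0" --pt "0 0 0" --pt "0 0 0" --pt "0 0 0" --twist '[0,0,0,0,0]'

```text
time: 4.88
tool_pos: [523.0, -100.0, 145.6]
tcp_rot: [3.142, 0.0, 1.571]
contact_force: [0.4, -0.5, 0.2]
grip_width: 55.6
finger_force: 0.0
```

Request:
arm_command --gripper '[60,60,60,60,60]' --pt "0 -0.02 0.4" --pt "0 0 0.4" --pt "0 0 0.2" --pt "0 0 0.2" --pt "0 0 0" --twist '[0,0,0,0,0]'

```text
time: 5.5
tool_pos: [522.3, -99.9, 115.2]
tcp_rot: [-3.141, -0.0, 1.571]
contact_force: [0.3, 1.4, -0.3]
grip_width: 59.9
finger_force: 0.0
```

Request:
arm_command --gripper '[10,10,10,10,10]' --pt "0 0 0" --pt "0 0 0" --pt "0 0 0" --pt "0 0 0" --pt "0 0 0" --twist '[0,0,0,0,0]'

```text
time: 6.12
tool_pos: [522.6, -100.0, 115.7]
tcp_rot: [3.141, 0.0, 1.571]
contact_force: [-0.2, 0.1, 0.9]
grip_width: 21.1
finger_force: 30.0
```

Request:
arm_command --gripper '[10,10,10,10,10]' --pt "0 0 0" --pt "0 0 0" --pt "0 0 0" --pt "0 0 0" --pt "0 0 0" --twist '[0,0,0,0,0]'

```text
time: 6.75
tool_pos: [522.6, -100.0, 115.7]
tcp_rot: [3.141, 0.0, 1.571]
contact_force: [-0.2, 1.2, 0.6]
grip_width: 21.1
finger_force: 30.0
```

Gripped at 21.1 mm and 30 N. I'll lift, and refine the board position from the saved pictures.

Request:
arm_command --gripper '[10,10,10,10,10]' --pt "0 0 -0.3" --pt "0 0 -0.8" --pt "0 0 -1" --pt "0 0 -1" --pt "0 0 -1" --twist '[0,0,0,0,0]'

```text
time: 7.38
tool_pos: [522.2, -99.9, 219.0]
tcp_rot: [-3.141, -0.0, 1.571]
contact_force: [0.1, -0.4, -2.4]
grip_width: 20.9
finger_force: 30.0
```

Run:
```python
from h import *
for n,b in(("scene",(105,178,195,228)),("side",(300,312,398,398))):
    for f in(n+"0",n+"1"):
        i=cv2.imread(f"pics/{f}.png");a=cv2.cvtColor(i,cv2.COLOR_BGR2LAB)
        x=a[b[1]:b[3],b[0]:b[2]].reshape(-1,3).astype(np.float32)
        _,l,c=cv2.kmeans(x,2,None,(3,50,.1),3,cv2.KMEANS_PP_CENTERS)
        l=l.reshape(b[3]-b[1],-1);k=l[l.shape[0]//2,l.shape[1]//2]
        C=cam(n)
        for q in blobs(l==k,600):
            h=cv2.convexHull(q)[:,0]+[b[0],b[1]];P=plane(C,h,12)[:,:2].astype(np.float32)
            e=cv2.fitEllipse(P);print(f,c.round(),cv2.contourArea(q),np.round(e[0]),np.round(e[1]),cv2.boundingRect(q))
o=get_obs();print(o["tool_pos"],o["contact_force"])
```

```text
scene0 [[137. 134. 151.]
 [ 92. 138. 147.]] 1884.0 [ 422. -295.] [190. 276.] (15, 9, 75, 41)
scene1 [[133. 133. 150.]
 [ 90. 137. 147.]] 1883.0 [ 422. -295.] [190. 276.] (15, 9, 75, 41)
side0 [[183. 136. 170.]
 [127. 145. 165.]] 4247.0 [ 400. -331.] [178. 187.] (7, 11, 79, 71)
side1 [[182. 136. 170.]
 [126. 145. 165.]] 4249.0 [ 400. -331.] [178. 187.] (7, 11, 79, 71)
[522.18962529 -99.87488677 218.95990266] [ 0.09992796 -0.44699389 -2.39122475]
```

Run:
```python
from h import *
o=dict(tcp_rot=[-3.13974638,-6.38e-4,1.57095697],tool_pos=[524.68980485,-99.79978767,363.52424306])
t=np.linspace(0,2*np.pi,400);c=np.array([401.5,-329.5])
X=np.c_[c[0]+88*np.cos(t),c[1]+88*np.sin(t),np.full(400,16.)]
for n,C in(("wrist1",cam("wrist",o)),("scene1",cam("scene")),("side1",cam("side"))):
    u=proj(C,X);i=cv2.imread(f"pics/{n}.png")
    cv2.polylines(i,[np.round(u*8).astype(int).reshape(-1,1,2)],True,(0,255,0),1,cv2.LINE_AA,3)
    x0,y0=(u.min(0)-8).astype(int);x1,y1=(u.max(0)+8).astype(int);y1=min(y1,330 if n=="wrist1" else 420)
    p=cv2.resize(i[y0:y1,x0:x1],(260,int(260*(y1-y0)/(x1-x0))),interpolation=cv2.INTER_CUBIC)
    p=cv2.copyMakeBorder(p,0,300-p.shape[0],0,0,0);globals().setdefault("L",[]).append(p)
cv2.imwrite("pics/bd.png",np.hstack(L))
```

```text
(no output)
```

View pics/bd.png

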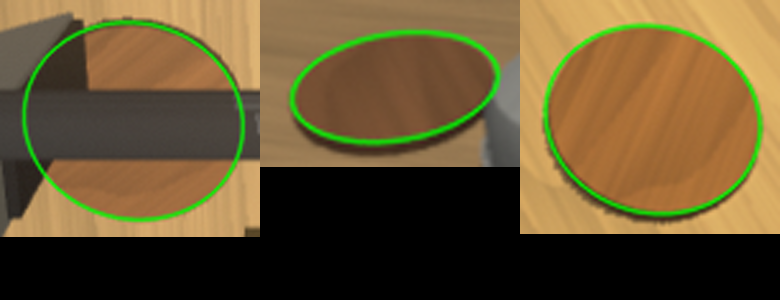

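The green circle fits the board in all three views, so its centre is (401.5,-329.5). I'll carry the lid there.

Request:
arm_command --gripper '[10,10,10,10,10]' --pt "-0.9 -0.48 0" --pt "-0.92 -0.48 0" --pt "-0.92 -0.48 0" --pt "-0.92 -0.48 0" --pt "-0.92 -0.48 0" --twist '[0,0,0,0,0]'

```text
time: 8.0
tool_pos: [461.9, -215.0, 218.2]
tcp_rot: [-3.141, -0.0, 1.571]
contact_force: [0.5, 0.1, -3.2]
grip_width: 21.1
finger_force: 30.0
```

Request:
arm_command --gripper '[10,10,10,10,10]' --pt "-0.92 -0.48 0" --pt "-0.92 -0.48 0" --pt "-0.92 -0.48 0" --pt "-0.92 -0.48 0" --pt "-0.92 -0.48 0" --twist '[0,0,0,0,0]'

```text
time: 8.62
tool_pos: [401.9, -330.0, 218.2]
tcp_rot: [-3.141, -0.0, 1.571]
contact_force: [1.2, 0.1, -3.0]
grip_width: 21.0
finger_force: 30.0
```

Request:
arm_command --gripper '[10,10,10,10,10]' --pt "0 0 1" --pt "0 0 1" --pt "0 0 1" --pt "0 0 1" --pt "0 0 0" --twist '[0,0,0,0,0]'

```text
time: 9.25
tool_pos: [401.4, -328.3, 116.6]
tcp_rot: [-3.138, -0.003, 1.571]
contact_force: [-0.9, 1.0, -2.8]
grip_width: 21.2
finger_force: 30.0
```

Request:
arm_command --gripper '[10,10,10,10,10]' --pt "-0.03 0 0.8" --pt "0 0 0.6" --pt "0 0 0.4" --pt "0 0 0.2" --pt "0 0 0" --twist '[0,0,0,0,0]'

```text
time: 9.88
tool_pos: [402.6, -330.2, 68.1]
tcp_rot: [3.142, -0.0, 1.571]
contact_force: [-0.8, 0.5, -2.2]
grip_width: 21.0
finger_force: 30.0
```

Request:
arm_command --gripper '[10,10,10,10,10]' --pt "0 0 0.04" --pt "0 0 0.04" --pt "0 0 0.04" --pt "0 0 0" --pt "0 0 0" --twist '[0,0,0,0,0]'

```text
time: 10.5
tool_pos: [402.6, -330.2, 65.2]
tcp_rot: [3.141, 0.0, 1.571]
contact_force: [0.7, 0.8, -2.6]
grip_width: 21.3
finger_force: 30.0
```

Request:
arm_command --gripper '[10,10,10,10,10]' --pt "0 0 0.04" --pt "0 0 0.04" --pt "0 0 0.03" --pt "0 0 0" --pt "0 0 0" --twist '[0,0,0,0,0]'

```text
time: 11.12
tool_pos: [402.5, -330.2, 62.4]
tcp_rot: [3.141, 0.0, 1.571]
contact_force: [0.3, -0.1, -2.9]
grip_width: 21.3
finger_force: 30.0
```

Request:
arm_command --gripper '[10,10,10,10,10]' --pt "0 0 0.03" --pt "0 0 0" --pt "0 0 0.03" --pt "0 0 0" --pt "0 0 0" --twist '[0,0,0,0,0]'

```text
time: 11.75
tool_pos: [402.7, -330.5, 61.5]
tcp_rot: [3.141, 0.001, 1.571]
contact_force: [-2.7, 0.3, 5.8]
grip_width: 21.1
finger_force: 30.0
```

The lid is seated with +5.8 N up. I'll release, rise and go back over the steamer.

Request:
arm_command --gripper '[60,60,60,60,60]' --pt "0 0 0" --pt "0 0 0" --pt "0 0 0" --pt "0 0 0" --pt "0 0 -0.4" --twist '[0,0,0,0,0]'

```text
time: 12.38
tool_pos: [402.1, -329.8, 70.6]
tcp_rot: [-3.141, -0.001, 1.571]
contact_force: [0.2, -0.6, 0.7]
grip_width: 59.6
finger_force: 0.0
```

Request:
arm_command --gripper '[60,60,60,60,60]' --pt "0 0 -1" --pt "0 0 -1" --pt "0 0 -1" --pt "0 0 -1" --pt "0 0 -1" --twist '[0,0,0,0,0]'

```text
time: 13.0
tool_pos: [402.5, -330.2, 197.5]
tcp_rot: [3.141, 0.001, 1.571]
contact_force: [-0.2, -0.4, -0.4]
grip_width: 59.9
finger_force: 0.0
```

Request:
arm_command --gripper '[60,60,60,60,60]' --pt "0.92 0.48 -0.8" --pt "0.92 0.48 -0.8" --pt "0.92 0.48 -0.8" --pt "0.92 0.48 -0.8" --pt "0.92 0.48 0" --twist '[0,0,0,0,0]'

```text
time: 13.62
tool_pos: [463.4, -214.8, 278.4]
tcp_rot: [3.138, 0.002, 1.571]
contact_force: [0.4, -0.3, 0.2]
grip_width: 60.1
finger_force: 0.0
```

Request:
arm_command --gripper '[60,60,60,60,60]' --pt "0.92 0.48 0" --pt "0.92 0.48 0" --pt "0.92 0.48 0" --pt "0.9 0.48 0" --pt "0 0 0" --twist '[0,0,0,0,0]'

```text
time: 14.25
tool_pos: [510.9, -122.5, 276.4]
tcp_rot: [3.141, 0.0, 1.573]
contact_force: [0.6, 0.3, 0.3]
grip_width: 59.7
finger_force: 0.0
```

Run:
```python
from h import *
o=get_obs();print(o["tool_pos"],o["time"])
w,C=snap("wrist","wrist4");hs=cv2.cvtColor(w,cv2.COLOR_RGB2HSV).astype(int)
snap("side","side4");snap("scene","scene4")
u,v=proj(C,[522,-100,95])[0].astype(int);print(u,v)
m=np.zeros(hs.shape[:2],bool);m[max(v-70,0):v+70,u-70:u+70]=1
for c in blobs(m&(hs[...,1]>70)&(hs[...,0]<25),100):
    (a,b),r=cv2.minEnclosingCircle(c);print("egg?",a,b,r,cv2.contourArea(c),plane(C,(a,b),95).round(1))
for c in blobs(m&(hs[...,2]<60),20):
    (a,b),r=cv2.minEnclosingCircle(c);print("dark",a,b,r,plane(C,(a,b),126).round(1))
p=cv2.resize(w[max(v-90,0):v+90,u-110:u+110],None,fx=3,fy=3,interpolation=cv2.INTER_CUBIC)
cv2.imwrite("pics/eggs.png",p[...,::-1])
```

```text
[ 510.86461567 -122.51387302  276.43714673] 14.25
287 170
egg? 301.2485656738281 197.3800048828125 16.103713989257812 748.5 [[ 540.7 -135.4   95. ]]
egg? 271.1807556152344 143.10093688964844 16.826345443725586 826.5 [[501.5 -66.   95. ]]
egg? 286.5 169.5 98.2879409790039 6268.0 [[521.  -98.9  95. ]]
```

View pics/eggs.png

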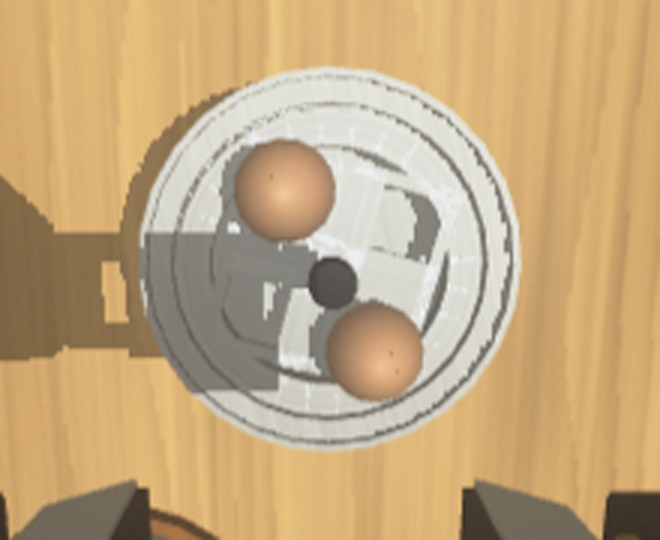

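The wrist crop shows two brown eggs at crop (284,190) and (375,352), with the black post between them at (332,282). That gives egg A at (540.7,-135.4) and egg B at (501.5,-66), 80 mm apart as specified. I'll move above egg A with the closing line square to the egg row, which takes a twist of −29.5°.

Request:
arm_command --gripper '[66,66,66,66,66]' --pt "-0.26 0.6 1" --pt "-0.26 0.6 1" --pt "0 0 1" --pt "0 0 0.6" --pt "0 0 0.6" --twist '[0,0,-1,-1,-1]'

```text
time: 15.02
tool_pos: [540.0, -137.8, 170.4]
tcp_rot: [-3.141, 0.0, 1.834]
contact_force: [-0.7, -0.4, -0.6]
grip_width: 66.3
finger_force: 0.0
```

Request:
arm_command --gripper '[66,66,66,66,66]' --pt "0 0 0.6" --pt "0 0 0.6" --pt "0 0 0.6" --pt "0 0 0" --pt "0 0 0" --twist '[-1,-1,-0.9,0,0]'

```text
time: 15.65
tool_pos: [540.7, -137.4, 126.6]
tcp_rot: [3.141, 0.001, 2.083]
contact_force: [0.7, -0.1, 0.3]
grip_width: 65.8
finger_force: 0.0
```

```bash
cat > eggs.py <<'E'
from h import *
import sys
o=get_obs();print(o["tool_pos"],o["tcp_rot"][2],o["time"])
w,C=snap("wrist");hs=cv2.cvtColor(w,cv2.COLOR_RGB2HSV).astype(int)
for c in blobs((hs[...,1]>70)&(hs[...,0]<14)&(hs[...,2]>90),300):
    (a,b),r=cv2.minEnclosingCircle(c);print("egg?",a,b,r,cv2.contourArea(c)/r/r/3.14,plane(C,(a,b),95).round(1))
E
python3 eggs.py
python3 - <<'E'
from h import *
# carton from scene and side saved images
for n,b in(("scene4",(335,215,425,258)),("side4",(212,160,285,214))):
    i=cv2.imread(f"pics/{n}.png");a=cv2.cvtColor(i,cv2.COLOR_BGR2LAB);C=cam(n[:-1])
    x=a[b[1]:b[3],b[0]:b[2]].reshape(-1,3).astype(np.float32)
    _,l,c=cv2.kmeans(x[:,1:]*1.,2,None,(3,50,.1),3,cv2.KMEANS_PP_CENTERS)
    l=l.reshape(b[3]-b[1],-1);k=np.bincount(l[l.shape[0]//2-6:l.shape[0]//2+6,l.shape[1]//2-10:l.shape[1]//2+10].ravel()).argmax()
    for q in blobs(l==k,600):
        h=cv2.convexHull(q)[:,0]+[b[0],b[1]];print(n,cv2.contourArea(q),cv2.minAreaRect(plane(C,h,11)[:,:2].astype(np.float32)))
E
```

```text
[ 540.70094217 -137.44559117  126.59871381] 2.083359814319526 15.65
scene4 3738.0 ((410.98077392578125, 365.040283203125), (188.1735382080078, 295.3831787109375), 12.050997734069824)
side4 3593.0 ((426.711181640625, 372.40924072265625), (291.62799072265625, 248.72764587402344), 65.57526397705078)
```

Request:
arm_command --gripper '[66,66,66,66,66]' --pt "0.07 0.04 1" --pt "0 0 1" --pt "0 0 0.6" --pt "0 0 0.4" --pt "0 0 0.1" --twist '[0,0,0,0,0]'

```text
time: 16.32
tool_pos: [540.6, -134.8, 48.3]
tcp_rot: [3.142, 0.0, 2.085]
contact_force: [0.1, 1.0, -0.2]
grip_width: 66.1
finger_force: 0.0
```

Request:
arm_command --gripper '[66,30,30,30,30]' --pt "0 0 0" --pt "0 0 0" --pt "0 0 0" --pt "0 0 0" --pt "0 0 0" --twist '[0,0,0,0,0]'

```text
time: 16.95
tool_pos: [540.7, -134.8, 48.6]
tcp_rot: [3.141, 0.0, 2.086]
contact_force: [-0.3, 0.0, 1.6]
grip_width: 42.2
finger_force: 30.0
```

Request:
arm_command --gripper '[30,30,30,30,30]' --pt "0 0 0" --pt "0 0 0" --pt "0 0 0" --pt "0 0 0" --pt "0 0 0" --twist '[0,0,0,0,0]'

```text
time: 17.58
tool_pos: [540.6, -134.8, 48.5]
tcp_rot: [3.141, 0.0, 2.086]
contact_force: [-0.3, -0.2, 3.2]
grip_width: 42.0
finger_force: 30.0
```

Egg A is gripped at 42 mm. I'll lift it and carry it toward the carton.

Request:
arm_command --gripper '[30,30,30,30,30]' --pt "0 0 -0.4" --pt "0 0 -0.8" --pt "0 0 -1" --pt "0 0 -1" --pt "0 0 -1" --twist '[0,0,1,1,0.9]'

```text
time: 18.2
tool_pos: [540.2, -134.6, 154.5]
tcp_rot: [-3.141, -0.0, 1.83]
contact_force: [-0.2, 0.5, -1.6]
grip_width: 42.5
finger_force: 30.0
```

Request:
arm_command --gripper '[30,30,30,30,30]' --pt "0.5 0 0" --pt "1 0 0" --pt "1 0 0" --pt "1 0 0" --pt "1 0 0" --twist '[0,0,0,0,0]'

```text
time: 18.82
tool_pos: [509.9, -24.4, 152.1]
tcp_rot: [-3.139, -0.001, 1.835]
contact_force: [0.6, -0.4, -0.6]
grip_width: 42.1
finger_force: 30.0
```

Request:
arm_command --gripper '[30,30,30,30,30]' --pt "1 0 0" --pt "1 0 0" --pt "1 0 0" --pt "1 0 0" --pt "1 0 0" --twist '[0,0,0,0,0]'

```text
time: 19.45
tool_pos: [477.3, 96.0, 152.1]
tcp_rot: [-3.139, -0.001, 1.835]
contact_force: [-0.2, -0.4, 0.1]
grip_width: 41.9
finger_force: 30.0
```

Request:
arm_command --gripper '[30,30,30,30,30]' --pt "1 0 0" --pt "1 0 0" --pt "0.6 0 0" --pt "0 0 0" --pt "0 0 0" --twist '[0,0,0,0,0]'

```text
time: 20.08
tool_pos: [462.2, 157.0, 153.1]
tcp_rot: [-3.141, 0.0, 1.833]
contact_force: [-0.4, -0.1, 0.6]
grip_width: 41.8
finger_force: 30.0
```

Run:
```python
from h import *
o=get_obs();print(o["tool_pos"],o["tcp_rot"],o["time"])
w,C=snap("wrist","wrist5")
cv2.imwrite("pics/w5.png",w[...,::-1])
```

```text
[462.1922102  157.02617462 153.13487372] [-3.14124495e+00  2.89725879e-04  1.83287910e+00] 20.075
```

View pics/w5.png

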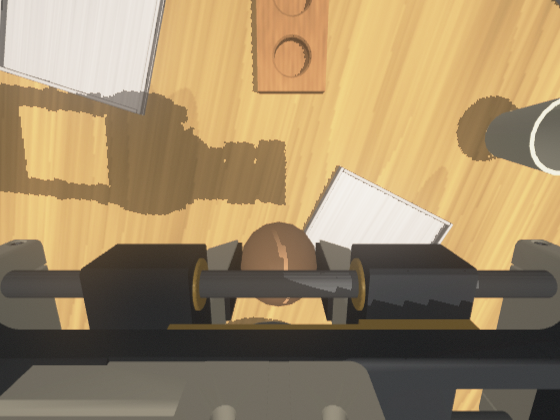

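The wrist view shows the carton aligned with the tool, its near dimple at (291,57) and second dimple at about (291,3). The egg hangs straight at (279,265), and the cup is away at (545,135). I'll advance 100 mm and measure the carton numerically.

Request:
arm_command --gripper '[30,30,30,30,30]' --pt "1 0 0" --pt "1 0 0" --pt "1 0 0" --pt "0.6 0 0" --pt "0 0 0" --twist '[0,0,0,0,0]'

```text
time: 20.75
tool_pos: [438.9, 244.5, 153.3]
tcp_rot: [-3.142, 0.0, 1.834]
contact_force: [-0.1, 0.5, -0.4]
grip_width: 42.1
finger_force: 30.0
```

```bash
cat > carton.py <<'E'
from h import *
o0=dict(tcp_rot=[-3.14124495,2.897e-4,1.8328791],tool_pos=[462.192,157.026,153.135])
i=cv2.imread("pics/wrist5.png");C=cam("wrist",o0);print("d0 first",plane(C,(291,57),22).round(1))
lab=cv2.cvtColor(i,cv2.COLOR_BGR2LAB);print("carton",lab[80,290],lab[80,265],"table",lab[110,290],lab[60,380])
o=get_obs();w,C=snap("wrist","wrist6");print(o["tool_pos"],o["tcp_rot"][2],o["time"])
l=cv2.cvtColor(w,cv2.COLOR_RGB2LAB).astype(int)
m=(l[...,1]>143)&(l[...,0]>90);m[235:]=False
for c in blobs(m,500):
    x,y,ww,hh=cv2.boundingRect(c);P=plane(C,cv2.convexHull(c)[:,0],22)[:,:2].astype(np.float32)
    print("car",(x,y,ww,hh),cv2.contourArea(c),cv2.minAreaRect(P))
g=cv2.medianBlur(cv2.cvtColor(w,cv2.COLOR_RGB2GRAY),3)
H=cv2.HoughCircles(g[:240],cv2.HOUGH_GRADIENT,1,25,param1=80,param2=14,minRadius=13,maxRadius=24)
if H is not None:
    for u,v,r in H[0]:
        if 200<u<380:print("circ",u,v,r,plane(C,(u,v),22).round(1)[0])
E
python3 carton.py
```

```text
d0 first [[437.  298.4  22. ]]
carton [185 142 165] [181 143 165] table [211 130 168] [206 132 167]
[438.94792025 244.50214123 153.28202556] 1.8335454951525074 20.75
circ 290.5 35.5 20.0 [408.  404.4  22. ]
circ 292.5 93.5 17.2 [424.5 353.1  22. ]
circ 289.5 146.5 18.2 [435.9 300.3  22. ]
```

```bash
sed -i 's/>143)/>137)/; s/o=get_obs();w,C=snap("wrist","wrist6")/o=get_obs();C=cam("wrist",o);w=cv2.cvtColor(cv2.imread("pics\/wrist6.png"),4)/' carton.py
cat >> carton.py <<'E'
d=((g<120)&(np.hypot(0,0)==0)).astype(np.uint8)
for u,v in((290,36),(292,93),(290,147)):
    b=l[v-24:v+25,u-26:u+27,0];print((u,v));print(b[24,::3],b[::3,26])
E
python3 carton.py
```

```text
d0 first [[437.  298.4  22. ]]
carton [185 142 165] [181 143 165] table [211 130 168] [206 132 167]
[439.0817613  244.00832675 153.30197347] 1.8330510779392557 20.8
car (256, 0, 73, 178) 11070.0 ((423.2996826171875, 350.70465087890625), (70.59369659423828, 171.6519317626953), 14.976137161254883)
circ 290.5 35.5 20.0 [408.2 403.9  22. ]
circ 292.5 93.5 17.2 [424.7 352.6  22. ]
circ 289.5 146.5 18.2 [436.1 299.8  22. ]
(290, 36)
[174 173 177 157 176 177 173 181 183 180 176 176 180 175 116 102 181 178] [158 113  96 182 182 182 185 184 184 184 184 184 184 184 184 171 177]
(292, 93)
[176 169 165 175 167 177 175 172 174 181 174 183 179 116 114 175 180 176] [172 175 139 147 168 170 172 175 176 176 177 176 175 174 149 160 170]
(290, 147)
[113 115 115 106 115 117 116 120 177 177 182 179 170 117 104 179 180 179] [177 178 163 176 177 178 179 181 181 178 177 176 176 176 114 126 122]
```

The rectangle and circles agree, giving dimple centres near (437,299), (423,352) and (409,405), with the tool already aligned. Egg A goes to the far dimple.

Request:
arm_command --gripper '[30,30,30,30,30]' --pt "0.93 0.07 0" --pt "0.93 0.07 0" --pt "0.93 0.07 0" --pt "0.93 0.07 0" --pt "0.93 0.07 0" --twist '[0,0,0,0,0]'

```text
time: 21.42
tool_pos: [417.9, 358.6, 153.3]
tcp_rot: [3.141, 0.0, 1.831]
contact_force: [-0.4, -0.9, -1.2]
grip_width: 41.8
finger_force: 30.0
```

Request:
arm_command --gripper '[30,30,30,30,30]' --pt "0.93 0.07 0" --pt "0.93 0.08 1" --pt "0 0 1" --pt "0 0 1" --pt "0 0 1" --twist '[0,0,0,0,0]'

```text
time: 22.05
tool_pos: [409.7, 403.9, 52.5]
tcp_rot: [3.141, 0.0, 1.832]
contact_force: [0.3, -0.4, -1.0]
grip_width: 42.1
finger_force: 30.0
```

Request:
arm_command --gripper '[30,30,30,30,30]' --pt "0 0 0.8" --pt "0 0 0.5" --pt "0 0 0.2" --pt "0 0 0" --pt "0 0 0" --twist '[0,0,0,0,0]'

```text
time: 22.68
tool_pos: [409.4, 405.1, 16.6]
tcp_rot: [3.14, -0.0, 1.833]
contact_force: [-0.2, 0.1, 0.0]
grip_width: 42.2
finger_force: 30.0
```

Position (409.4,405.1) is on target. About 21 mm remain.

Request:
arm_command --gripper '[30,30,30,30,30]' --pt "0 0 0.3" --pt "0 0 0.2" --pt "0 0 0.1" --pt "0 0 0.04" --pt "0 0 0" --twist '[0,0,0,0,0]'

```text
time: 23.3
tool_pos: [408.9, 404.9, -0.1]
tcp_rot: [3.141, 0.0, 1.833]
contact_force: [-0.3, 0.6, -0.4]
grip_width: 41.6
finger_force: 30.0
```

Request:
arm_command --gripper '[30,30,30,30,30]' --pt "0 0 0.04" --pt "0 0 0" --pt "0 0 0.04" --pt "0 0 0" --pt "0 0 0" --twist '[0,0,0,0,0]'

```text
time: 23.92
tool_pos: [409.1, 405.4, -1.5]
tcp_rot: [3.14, -0.001, 1.833]
contact_force: [-1.5, 1.4, 5.3]
grip_width: 41.8
finger_force: 30.0
```

Light contact at 5.3 N with a sideways hint toward (−x,+y). I'll nudge 1.5 mm that way.

Request:
arm_command --gripper '[30,30,30,30,30]' --pt "0.05 -0.03 0" --pt "0 0 0" --pt "0 0 0" --pt "0 0 0" --pt "0 0 0" --twist '[0,0,0,0,0]'

```text
time: 24.55
tool_pos: [408.2, 406.0, -2.0]
tcp_rot: [3.141, -0.0, 1.833]
contact_force: [1.9, 2.5, 1.8]
grip_width: 41.8
finger_force: 30.0
```

Request:
arm_command --gripper '[30,30,30,30,30]' --pt "0.04 0.03 0" --pt "0 0 0.05" --pt "0 0 0" --pt "0 0 0" --pt "0 0 0" --twist '[0,0,0,0,0]'

```text
time: 25.18
tool_pos: [408.5, 407.0, -3.2]
tcp_rot: [3.141, 0.0, 1.833]
contact_force: [2.1, -0.5, 4.5]
grip_width: 42.3
finger_force: 30.0
```

Request:
arm_command --gripper '[30,30,30,30,30]' --pt "-0.01 0.03 0" --pt "0 0 0.03" --pt "0 0 0" --pt "0 0 0" --pt "0 0 0" --twist '[0,0,0,0,0]'

```text
time: 25.8
tool_pos: [408.7, 407.0, -3.4]
tcp_rot: [-3.141, -0.0, 1.833]
contact_force: [-2.2, -0.4, 10.4]
grip_width: 42.0
finger_force: 30.0
```

Seated at 10 N vertical with almost no sideways force. I'll release and rise.

Request:
arm_command --gripper '[48,56,66,66,66]' --pt "0 0 0" --pt "0 0 0" --pt "0 0 0" --pt "0 0 0" --pt "0 0 -0.3" --twist '[0,0,0,0,0]'

```text
time: 26.42
tool_pos: [408.6, 406.6, 3.0]
tcp_rot: [-3.14, 0.001, 1.833]
contact_force: [0.1, 0.1, 0.4]
grip_width: 66.1
finger_force: 0.0
```

Request:
arm_command --gripper '[66,66,66,66,66]' --pt "0 0 -0.8" --pt "0 0 -1" --pt "0 0 -1" --pt "0 0 -1" --pt "0 0 -1" --twist '[0,0,0,0,0]'

```text
time: 27.05
tool_pos: [409.1, 407.0, 124.8]
tcp_rot: [3.141, -0.0, 1.833]
contact_force: [-0.6, -1.6, -0.6]
grip_width: 65.8
finger_force: 0.0
```

Request:
arm_command --gripper '[66,66,66,66,66]' --pt "-1 0 0" --pt "-1 0 0" --pt "-1 0 0" --pt "-1 0 0" --pt "-1 0 0" --twist '[0,0,0,0,0]'

```text
time: 27.68
tool_pos: [441.7, 285.5, 124.0]
tcp_rot: [3.141, -0.0, 1.833]
contact_force: [0.6, 0.0, 0.3]
grip_width: 65.9
finger_force: 0.0
```

```bash
cat > eggw.py <<'E'
from h import *
o=get_obs();w,C=snap("wrist","we%d"%int(o["time"]*100));print(o["tool_pos"],o["tcp_rot"][2],o["time"])
l=cv2.cvtColor(w,cv2.COLOR_RGB2LAB).astype(int)
for th in(143,148):
  m=(l[...,1]>th);m[330:]=False
  for c in blobs(m,200):
    e=cv2.fitEllipse(c);print(th,np.round(e[0],1),np.round(e[1]),cv2.contourArea(c),plane(C,e[0],38).round(1)[0],plane(C,e[0],93).round(1)[0][:2])
E
python3 eggw.py
```

```text
[441.67987849 285.46385363 123.99134445] 1.8325615662476804 27.675
```

Run:
```python
from h import *
o=get_obs();C=cam("wrist",o);u,v=proj(C,[408.7,406.8,45])[0].astype(int);print(u,v)
i=cv2.imread("pics/we2767.png") ;l=cv2.cvtColor(i,cv2.COLOR_BGR2LAB).astype(int);h=cv2.cvtColor(i,cv2.COLOR_BGR2HSV)
print(l[v,u],h[v,u]);
for y in range(max(v-50,0),v+50,10):print(y,[tuple(l[y,x]) for x in range(u-40,u+41,10)])
```

```text
278 60
[221 130 158] [ 20  86 242]
10 [(np.int64(191), np.int64(135), np.int64(166)), (np.int64(194), np.int64(134), np.int64(166)), (np.int64(191), np.int64(135), np.int64(166)), (np.int64(202), np.int64(133), np.int64(167)), (np.int64(198), np.int64(134), np.int64(167)), (np.int64(200), np.int64(134), np.int64(167)), (np.int64(196), np.int64(135), np.int64(166)), (np.int64(210), np.int64(131), np.int64(168)), (np.int64(206), np.int64(132), np.int64(167))]
20 [(np.int64(192), np.int64(135), np.int64(166)), (np.int64(191), np.int64(135), np.int64(166)), (np.int64(196), np.int64(135), np.int64(166)), (np.int64(199), np.int64(134), np.int64(166)), (np.int64(200), np.int64(134), np.int64(167)), (np.int64(196), np.int64(135), np.int64(166)), (np.int64(197), np.int64(134), np.int64(167)), (np.int64(205), np.int64(132), np.int64(168)), (np.int64(207), np.int64(132), np.int64(168))]
30 [(np.int64(190), np.int64(136), np.int64(165)), (np.int64(188), np.int64(136), np.int64(166)), (np.int64(196), np.int64(135), np.int64(166)), (np.int64(198), np.int64(134), np.int64(166)), (np.int64(201), np.
[... 2505 characters left out ...]
(111), np.int64(136), np.int64(148)), (np.int64(129), np.int64(137), np.int64(151)), (np.int64(128), np.int64(137), np.int64(151)), (np.int64(176), np.int64(144), np.int64(164)), (np.int64(166), np.int64(142), np.int64(162)), (np.int64(204), np.int64(133), np.int64(167))]
100 [(np.int64(121), np.int64(134), np.int64(152)), (np.int64(167), np.int64(142), np.int64(162)), (np.int64(167), np.int64(142), np.int64(162)), (np.int64(170), np.int64(144), np.int64(163)), (np.int64(168), np.int64(143), np.int64(162)), (np.int64(171), np.int64(143), np.int64(162)), (np.int64(174), np.int64(143), np.int64(164)), (np.int64(167), np.int64(143), np.int64(161)), (np.int64(199), np.int64(134), np.int64(167))]
```

Egg A stands upright and round in the far dimple. Now to egg B.

Request:
arm_command --gripper '[66,66,66,66,66]' --pt "-0.95 -0.09 0" --pt "-0.95 -0.09 0" --pt "-0.95 -0.09 0" --pt "-0.95 -0.09 0" --pt "-0.95 -0.09 0" --twist '[0,0,0,0,0]'

```text
time: 28.35
tool_pos: [461.5, 168.2, 123.9]
tcp_rot: [3.141, -0.0, 1.833]
contact_force: [-0.6, -0.4, -0.6]
grip_width: 65.8
finger_force: 0.0
```

Request:
arm_command --gripper '[66,66,66,66,66]' --pt "-0.95 -0.09 0" --pt "-0.95 -0.09 0" --pt "-0.95 -0.09 0" --pt "-0.95 -0.09 0" --pt "-0.95 -0.09 0" --twist '[0,0,0,0,0]'

```text
time: 28.98
tool_pos: [481.5, 50.5, 123.9]
tcp_rot: [3.141, 0.0, 1.833]
contact_force: [0.3, 0.2, 0.3]
grip_width: 66.1
finger_force: 0.0
```

Request:
arm_command --gripper '[66,66,66,66,66]' --pt "-0.95 -0.09 0" --pt "-0.95 -0.09 0" --pt "-0.95 -0.09 0" --pt "-0.95 -0.09 0" --pt "-0.9 -0.08 0" --twist '[0,0,0,0,0]'

```text
time: 29.6
tool_pos: [501.3, -65.9, 123.9]
tcp_rot: [3.141, 0.0, 1.832]
contact_force: [-0.2, 0.4, -0.7]
grip_width: 65.8
finger_force: 0.0
```

Request:
arm_command --gripper '[66,66,66,66,66]' --pt "0 0 0" --pt "0 0 0" --pt "0 0 0" --pt "0 0 0" --pt "0 0 0" --twist '[-1,-1,-0.9,0,0]'

```text
time: 30.22
tool_pos: [501.1, -65.2, 123.6]
tcp_rot: [3.141, 0.0, 2.084]
contact_force: [-0.3, -0.2, -0.3]
grip_width: 66.3
finger_force: 0.0
```

Run:
```python
from h import *
o=get_obs();C=cam("wrist",o);print(o["tool_pos"],o["tcp_rot"],o["time"])
w,C=snap("wrist","wb");h=cv2.cvtColor(w,cv2.COLOR_RGB2HSV).astype(int)
u,v=proj(C,[501.5,-66,93])[0].astype(int);print(u,v)
for y in range(v-50,v+40,10):print(y,[(int(h[y,x,0]),int(h[y,x,1])) for x in range(u-60,u+61,12)])
m=(h[...,1]>60)&(h[...,0]<16);m[:v-70]=0;m[v+70:]=0;m[:,:u-70]=0;m[:,u+70:]=0
for c in blobs(m,300):
    e=cv2.fitEllipse(c);print(np.round(e[0],1),np.round(e[1]),cv2.boundingRect(c),cv2.contourArea(c),plane(C,e[0],93).round(1)[0])
```

```text
[501.1029355  -65.2075145  123.62992991] [3.14125008e+00 2.87707098e-04 2.08427088e+00] 30.225
279 222
172 [(17, 112), (18, 93), (23, 17), (30, 7), (27, 18), (23, 17), (23, 17), (25, 21), (21, 25), (20, 115), (19, 115)]
182 [(17, 108), (26, 16), (26, 16), (30, 9), (26, 16), (20, 21), (24, 20), (21, 19), (21, 19), (23, 23), (17, 111)]
192 [(23, 16), (21, 14), (26, 14), (30, 12), (26, 14), (23, 18), (26, 16), (23, 18), (21, 21), (23, 23), (30, 9)]
202 [(26, 16), (26, 16), (23, 18), (26, 16), (14, 93), (14, 93), (14, 91), (26, 14), (27, 18), (27, 18), (30, 8)]
212 [(23, 18), (26, 14), (26, 14), (14, 87), (14, 100), (14, 95), (13, 95), (13, 70), (26, 16), (30, 16), (26, 8)]
222 [(27, 13), (34, 9), (105, 2), (13, 87), (14, 102), (14, 96), (14, 95), (14, 86), (30, 12), (38, 4), (30, 8)]
232 [(35, 7), (30, 7), (34, 8), (15, 85), (14, 92), (13, 95), (14, 92), (14, 53), (34, 8), (38, 5), (30, 9)]
242 [(26, 11), (33, 14), (30, 10), (30, 12), (14, 90), (13, 91), (14, 88), (30, 9), (30, 8), (30, 10), (27, 14)]
252 [(17, 29), (30, 12), (30, 11), (30, 10), (30, 10), (105, 2), (105, 2), (34, 8), (30, 11), (30, 10), (15, 24)]
[278.5 222.8] [51. 54.] (253, 196, 52, 55) 2164.0 [500.9 -66.2  93. ]
```

Request:
arm_command --gripper '[66,66,66,66,66]' --pt "-0.03 -0.02 1" --pt "0 0 1" --pt "0 0 0.6" --pt "0 0 0.4" --pt "0 0 0" --twist '[0,0,0,0,0]'

```text
time: 30.9
tool_pos: [500.8, -66.2, 48.1]
tcp_rot: [-3.141, -0.001, 2.085]
contact_force: [0.4, 0.8, -0.2]
grip_width: 66.0
finger_force: 0.0
```

Request:
arm_command --gripper '[66,30,30,30,30]' --pt "0 0 0" --pt "0 0 0" --pt "0 0 0" --pt "0 0 0" --pt "0 0 0" --twist '[0,0,0,0,0]'

```text
time: 31.52
tool_pos: [501.0, -66.3, 48.5]
tcp_rot: [3.141, 0.0, 2.086]
contact_force: [-0.7, -0.0, 0.6]
grip_width: 41.7
finger_force: 30.0
```

Request:
arm_command --gripper '[30,30,30,30,30]' --pt "0 0 0" --pt "0 0 0" --pt "0 0 0" --pt "0 0 -0.4" --pt "0 0 -0.8" --twist '[0,0,0,0,0]'

```text
time: 32.15
tool_pos: [500.3, -66.0, 78.4]
tcp_rot: [-3.14, -0.001, 2.086]
contact_force: [0.5, 0.2, -1.1]
grip_width: 42.0
finger_force: 30.0
```

Request:
arm_command --gripper '[30,30,30,30,30]' --pt "0 0 -1" --pt "0 0 -1" --pt "0 0 -0.9" --pt "0 0 0" --pt "0.4 0 0" --twist '[1,1,0.9,0,0]'

```text
time: 32.78
tool_pos: [497.8, -56.5, 150.1]
tcp_rot: [-3.141, -0.001, 1.833]
contact_force: [0.2, 0.1, -0.0]
grip_width: 42.3
finger_force: 30.0
```

Request:
arm_command --gripper '[30,30,30,30,30]' --pt "0.96 0.09 0" --pt "0.96 0.09 0" --pt "0.96 0.09 0" --pt "0.96 0.09 0" --pt "0.96 0.09 0" --twist '[0,0,0,0,0]'

```text
time: 33.4
tool_pos: [476.8, 63.6, 149.6]
tcp_rot: [-3.139, -0.001, 1.834]
contact_force: [0.2, 0.8, -0.6]
grip_width: 42.2
finger_force: 30.0
```

Request:
arm_command --gripper '[30,30,30,30,30]' --pt "0.96 0.09 0" --pt "0.96 0.09 0" --pt "0.96 0.09 0" --pt "0.96 0.09 0" --pt "0.96 0.09 0" --twist '[0,0,0,0,0]'

```text
time: 34.02
tool_pos: [456.5, 182.1, 149.6]
tcp_rot: [-3.139, -0.0, 1.834]
contact_force: [0.1, -0.0, -0.4]
grip_width: 42.4
finger_force: 30.0
```

Request:
arm_command --gripper '[30,30,30,30,30]' --pt "0.96 0.09 0" --pt "0.96 0.09 0" --pt "0.96 0.09 0" --pt "0.96 0.09 0" --pt "0.96 0.09 0" --twist '[0,0,0,0,0]'

```text
time: 34.65
tool_pos: [436.3, 300.7, 149.5]
tcp_rot: [-3.139, 0.0, 1.834]
contact_force: [0.5, 0.5, -0.9]
grip_width: 42.5
finger_force: 30.0
```

Request:
arm_command --gripper '[30,30,30,30,30]' --pt "0 0 1" --pt "0 0 1" --pt "0 0 1" --pt "0 0 0" --pt "0 0 0" --twist '[0,0,0,0,0]'

```text
time: 35.28
tool_pos: [437.6, 300.1, 76.1]
tcp_rot: [-3.142, -0.0, 1.833]
contact_force: [-0.1, -0.6, -0.3]
grip_width: 42.3
finger_force: 30.0
```

Request:
arm_command --gripper '[30,30,30,30,30]' --pt "0.02 0 1" --pt "0 0 0.9" --pt "0 0 0.6" --pt "0 0 0.3" --pt "0 0 0.1" --twist '[0,0,0,0,0]'

```text
time: 35.9
tool_pos: [437.9, 300.5, 3.5]
tcp_rot: [3.141, -0.0, 1.833]
contact_force: [-0.5, 0.5, -0.4]
grip_width: 41.9
finger_force: 30.0
```

Request:
arm_command --gripper '[30,30,30,30,30]' --pt "0 0 0.05" --pt "0 0 0.04" --pt "0 0 0" --pt "0 0 0" --pt "0 0 0" --twist '[0,0,0,0,0]'

```text
time: 36.52
tool_pos: [437.7, 300.4, 1.3]
tcp_rot: [3.141, -0.0, 1.833]
contact_force: [0.4, -0.2, 0.1]
grip_width: 42.2
finger_force: 30.0
```

Request:
arm_command --gripper '[30,30,30,30,30]' --pt "0 0 0.05" --pt "0 0 0.05" --pt "0 0 0" --pt "0 0 0" --pt "0 0 0" --twist '[0,0,0,0,0]'

```text
time: 37.15
tool_pos: [437.7, 300.4, -1.4]
tcp_rot: [3.141, 0.0, 1.833]
contact_force: [1.3, 0.5, -0.2]
grip_width: 42.0
finger_force: 30.0
```

Request:
arm_command --gripper '[30,30,30,30,30]' --pt "0 0 0.04" --pt "0 0 0.04" --pt "0 0 0" --pt "0 0 0" --pt "0 0 0" --twist '[0,0,0,0,0]'

```text
time: 37.78
tool_pos: [437.7, 300.2, -2.9]
tcp_rot: [3.141, 0.0, 1.833]
contact_force: [-1.8, -2.6, 4.8]
grip_width: 42.3
finger_force: 30.0
```

Request:
arm_command --gripper '[30,30,30,30,30]' --pt "-0.03 -0.02 0" --pt "0 0 0.04" --pt "0 0 0" --pt "0 0 0" --pt "0 0 0" --twist '[0,0,0,0,0]'

```text
time: 38.4
tool_pos: [437.6, 299.9, -3.4]
tcp_rot: [3.14, -0.0, 1.833]
contact_force: [-2.7, -0.5, 11.0]
grip_width: 42.0
finger_force: 30.0
```

Egg B is seated at 11 N. I'll release, rise, head to the rack post and check both eggs and the pan numerically.

Request:
arm_command --gripper '[48,56,66,66,66]' --pt "0 0 0" --pt "0 0 0" --pt "0 0 0" --pt "0 0 0" --pt "0 0 -0.3" --twist '[0,0,0,0,0]'

```text
time: 39.02
tool_pos: [436.9, 299.3, 2.8]
tcp_rot: [-3.14, 0.0, 1.833]
contact_force: [-0.1, 0.4, -0.3]
grip_width: 66.1
finger_force: 0.0
```

Request:
arm_command --gripper '[66,66,66,66,66]' --pt "0 0 -0.8" --pt "0 0 -1" --pt "0 0 -1" --pt "0 0 -1" --pt "0 0 -1" --twist '[0,0,0,0,0]'

```text
time: 39.65
tool_pos: [437.3, 299.5, 124.5]
tcp_rot: [3.141, -0.0, 1.833]
contact_force: [0.4, 0.2, 0.4]
grip_width: 65.9
finger_force: 0.0
```

Request:
arm_command --gripper '[66,66,66,66,66]' --pt "-0.96 -0.06 0" --pt "-0.96 -0.06 0" --pt "-0.96 -0.06 0" --pt "-0.96 -0.06 0" --pt "-0.96 -0.06 0" --twist '[0,0,0,0,0]'

```text
time: 40.28
tool_pos: [461.3, 180.9, 123.7]
tcp_rot: [3.141, 0.0, 1.833]
contact_force: [-0.2, -1.0, 0.2]
grip_width: 66.4
finger_force: 0.0
```

Run:
```python
from h import *
o=get_obs();w,C=snap("wrist","wc");print(o["tool_pos"],o["time"])
h=cv2.cvtColor(w,cv2.COLOR_RGB2HSV).astype(int);l=cv2.cvtColor(w,cv2.COLOR_RGB2LAB).astype(int)
for X in([437.3,300,38],[408.7,406.8,38]):
    u,v=proj(C,X)[0].astype(int);print(u,v)
m=(h[...,1]>60)&(h[...,1]<118)&(h[...,0]<16)&(l[...,2]<162);m[230:]=0
for c in blobs(m,200):
    e=cv2.fitEllipse(c);print("egg",np.round(e[0],1),np.round(e[1]),plane(C,e[0],38).round(1)[0])
# pan
for f,oo,b in(("wrist0",dict(tcp_rot=[-3.14001362,-2.428e-4,1.57077729],tool_pos=[524.50268,.09,188.945639]),(230,0,430,185)),("scene1",None,(235,230,335,300)),("wc",o,(0,0,559,230))):
    i=cv2.imread(f"pics/{f}.png");s=cv2.cvtColor(i,cv2.COLOR_BGR2HSV).astype(int);C=cam("wrist",oo) if oo else cam("scene")
    m=np.zeros(s.shape[:2],bool);m[b[1]:b[3],b[0]:b[2]]=1;m&=(s[...,1]<50)
    for c in blobs(m,1500):
        h=cv2.convexHull(c)[:,0];print(f,cv2.boundingRect(c),[cv2.minAreaRect(plane(C,h,z)[:,:2].astype(np.float32)) for z in(12,)])
```

```text
[461.29960283 180.9449672  123.69283601] 40.275
287 71
288 -82
egg [286.7  72.7] [47. 52.] [436.8 298.9  38. ]
wrist0 (254, 6, 157, 163) [((582.6893310546875, 115.09591674804688), (154.8201904296875, 154.43081665039062), 78.57504272460938)]
scene1 (245, 239, 77, 56) [((587.7355346679688, 115.822998046875), (155.7030029296875, 163.01841735839844), 78.49898529052734)]
wc (319, 193, 92, 37) [((555.9998168945312, 192.64788818359375), (100.60640716552734, 40.45425796508789), 14.934501647949219)]
wc (495, 129, 64, 72) [((704.22802734375, 277.25860595703125), (63.92975616455078, 79.75719451904297), 28.944700241088867)]
wc (0, 0, 153, 137) [((233.92506408691406, 269.4359130859375), (127.74470520019531, 132.2006072998047), 87.5966567993164)]
```

Egg B stands upright at (436.8,298.9). The pan fits as a 154.8 × 154.4 mm square centred at (582.7,115.1). Next is the rack.

Request:
arm_command --gripper '[60,60,60,60,60]' --pt "-0.96 -0.05 0" --pt "-0.96 -0.05 0" --pt "-0.96 -0.05 0" --pt "-0.96 -0.05 0" --pt "-0.96 -0.05 0" --twist '[0,0,0,0,0]'

```text
time: 40.95
tool_pos: [486.4, 63.7, 123.6]
tcp_rot: [3.141, 0.0, 1.833]
contact_force: [-0.3, 0.4, -0.4]
grip_width: 59.7
finger_force: 0.0
```

Request:
arm_command --gripper '[60,60,60,60,60]' --pt "-0.96 -0.05 0" --pt "-0.96 -0.05 0" --pt "-0.96 -0.05 0" --pt "-0.96 -0.05 0" --pt "-0.96 -0.05 0" --twist '[0,0,0,0,0]'

```text
time: 41.58
tool_pos: [511.5, -53.9, 123.6]
tcp_rot: [3.141, 0.0, 1.833]
contact_force: [0.3, 0.4, -0.5]
grip_width: 60.1
finger_force: 0.0
```

Request:
arm_command --gripper '[60,60,60,60,60]' --pt "-0.96 -0.05 0" --pt "-0.96 -0.05 0" --pt "0 0 0" --pt "0 0 0" --pt "0 0 0" --twist '[0,0,0,0,0]'

```text
time: 42.2
tool_pos: [521.0, -99.4, 123.3]
tcp_rot: [3.142, -0.0, 1.834]
contact_force: [0.4, 0.4, 0.4]
grip_width: 60.0
finger_force: 0.0
```

Run:
```python
from h import *
o=get_obs();w,C=snap("wrist","wr");print(o["tool_pos"],o["time"])
g=w.max(2);u,v=proj(C,[521.1,-100.7,126])[0].astype(int);print(u,v)
b=np.zeros(g.shape,bool);b[v-30:v+30,u-30:u+30]=1
for th in(70,90):
  for c in blobs((g<th)&b,60):
    (x,y),r=cv2.minEnclosingCircle(c);print(th,x,y,r,cv2.contourArea(c),cv2.boundingRect(c),plane(C,(x,y),126).round(1)[0])
```

```text
[521.04071606 -99.42953407 123.25928065] 42.2
278 237
70 277.5 234.43548583984375 15.636731147766113 616.0 (264, 219, 27, 32) [519.6 -98.9 126. ]
90 277.0 233.93548583984375 16.21551513671875 681.0 (264, 218, 28, 33) [519.2 -98.6 126. ]
```

Request:
arm_command --gripper '[60,60,60,60,60]' --pt "-0.02 -0.02 1" --pt "0 0 0.7" --pt "0 0 0.4" --pt "0 0 0.1" --pt "0 0 0" --twist '[0,0,0,0,0]'

```text
time: 42.88
tool_pos: [521.2, -101.0, 68.5]
tcp_rot: [3.141, 0.0, 1.833]
contact_force: [-0.4, -0.0, 0.2]
grip_width: 60.3
finger_force: 0.0
```

Request:
arm_command --gripper '[10,10,10,10,10]' --pt "0 0 0" --pt "0 0 0" --pt "0 0 0" --pt "0 0 0" --pt "0 0 0" --twist '[0,0,0,0,0]'

```text
time: 43.5
tool_pos: [520.9, -101.0, 68.2]
tcp_rot: [3.141, 0.0, 1.833]
contact_force: [0.3, 0.5, -0.2]
grip_width: 19.2
finger_force: 30.0
```

Request:
arm_command --gripper '[10,10,10,10,10]' --pt "0 0 0" --pt "0 0 0" --pt "0 0 0" --pt "0 0 -0.1" --pt "0 0 -0.1" --twist '[0,0,0,0,0]'

```text
time: 44.12
tool_pos: [520.6, -100.9, 73.1]
tcp_rot: [-3.141, -0.0, 1.833]
contact_force: [-0.7, 0.6, -2.4]
grip_width: 19.2
finger_force: 30.0
```

Request:
arm_command --gripper '[10,10,10,10,10]' --pt "0 0 -0.3" --pt "0 0 -0.5" --pt "0 0 -0.7" --pt "0 0 -0.8" --pt "0 0 0" --twist '[0,0,0,0,0]'

```text
time: 44.75
tool_pos: [522.1, -101.4, 132.7]
tcp_rot: [3.138, 0.002, 1.833]
contact_force: [-1.1, 1.1, -2.1]
grip_width: 19.3
finger_force: 30.0
```

Request:
arm_command --gripper '[10,10,10,10,10]' --pt "0.7 0.43 0" --pt "0.96 0.58 0" --pt "0.96 0.58 0" --pt "0.96 0.58 0" --pt "0.96 0.58 0" --twist '[0,0,0,0,0]'

```text
time: 45.38
tool_pos: [557.6, 27.3, 130.0]
tcp_rot: [-3.141, -0.0, 1.833]
contact_force: [-0.8, -0.8, -1.5]
grip_width: 19.4
finger_force: 30.0
```

Request:
arm_command --gripper '[10,10,10,10,10]' --pt "0.96 0.58 0" --pt "0.96 0.58 0" --pt "0.96 0.58 0" --pt "0.2 0.12 0" --pt "0 0 0" --twist '[0,0,0,0,0]'

```text
time: 46.0
tool_pos: [582.4, 112.6, 130.1]
tcp_rot: [-3.141, 0.0, 1.833]
contact_force: [-0.9, -0.0, -2.1]
grip_width: 18.9
finger_force: 30.0
```

Request:
arm_command --gripper '[10,10,10,10,10]' --pt "0.08 0.03 1" --pt "0 0 1" --pt "0 0 1" --pt "0 0 0.6" --pt "0 0 0.2" --twist '[0,0,0,0,0]'

```text
time: 46.62
tool_pos: [582.7, 114.2, 34.9]
tcp_rot: [-3.14, -0.0, 1.832]
contact_force: [-0.6, 0.3, -1.3]
grip_width: 19.2
finger_force: 30.0
```

Request:
arm_command --gripper '[10,10,10,10,10]' --pt "0 0 0.1" --pt "0 0 0.1" --pt "0 0 0.08" --pt "0 0 0" --pt "0 0 0" --twist '[0,0,0,0,0]'

```text
time: 47.25
tool_pos: [583.2, 115.0, 28.8]
tcp_rot: [3.141, 0.0, 1.833]
contact_force: [-0.0, 0.3, -1.2]
grip_width: 19.2
finger_force: 30.0
```

Request:
arm_command --gripper '[10,10,10,10,10]' --pt "0 0 0.06" --pt "0 0 0.06" --pt "0 0 0.04" --pt "0 0 0" --pt "0 0 0" --twist '[0,0,0,0,0]'

```text
time: 47.88
tool_pos: [583.1, 114.9, 24.7]
tcp_rot: [3.141, 0.0, 1.833]
contact_force: [0.2, 0.6, -1.3]
grip_width: 19.1
finger_force: 30.0
```

Request:
arm_command --gripper '[10,10,10,10,10]' --pt "0 0 0.04" --pt "0 0 0" --pt "0 0 0.04" --pt "0 0 0" --pt "0 0 0" --twist '[0,0,0,0,0]'

```text
time: 48.5
tool_pos: [583.1, 114.9, 22.6]
tcp_rot: [3.142, 0.0, 1.833]
contact_force: [0.0, 0.0, -2.0]
grip_width: 19.3
finger_force: 30.0
```

Request:
arm_command --gripper '[10,10,10,10,10]' --pt "0 0 0.03" --pt "0 0 0" --pt "0 0 0.03" --pt "0 0 0" --pt "0 0 0" --twist '[0,0,0,0,0]'

```text
time: 49.12
tool_pos: [583.4, 115.0, 22.0]
tcp_rot: [3.141, 0.0, 1.833]
contact_force: [-2.0, -0.6, 4.6]
grip_width: 19.1
finger_force: 30.0
```

The rack is in contact at the expected floor level (foot at about 4 mm). I'll release, rise and check the final state.

Request:
arm_command --gripper '[24,36,50,60,60]' --pt "0 0 0" --pt "0 0 0" --pt "0 0 0" --pt "0 0 0" --pt "0 0 -0.3" --twist '[0,0,0,0,0]'

```text
time: 49.75
tool_pos: [582.5, 114.9, 28.3]
tcp_rot: [-3.14, -0.0, 1.833]
contact_force: [0.1, -0.6, -0.2]
grip_width: 57.7
finger_force: 0.0
```

Request:
arm_command --gripper '[60,60,60,60,60]' --pt "0 0 -0.8" --pt "0 0 -1" --pt "0 0 -1" --pt "0 0 -1" --pt "0 0 -1" --twist '[0,0,0,0,0]'

```text
time: 50.38
tool_pos: [583.1, 115.0, 150.1]
tcp_rot: [3.141, 0.0, 1.833]
contact_force: [0.6, -0.1, 0.3]
grip_width: 59.9
finger_force: 0.0
```

Request:
arm_command --gripper '[60,60,60,60,60]' --pt "0 0 -1" --pt "0 0 -1" --pt "0 0 0" --pt "0 0 0" --pt "0 0 0" --twist '[0,0,0,0,0]'

```text
time: 51.0
tool_pos: [582.4, 114.9, 197.3]
tcp_rot: [-3.139, -0.0, 1.833]
contact_force: [-0.7, 0.2, 0.3]
grip_width: 59.9
finger_force: 0.0
```

Run:
```python
from h import *
o=get_obs();w,C=snap("wrist","wf");print(o["tool_pos"],o["time"])
s=cv2.cvtColor(w,cv2.COLOR_RGB2HSV).astype(int);g=w.max(2)
u,v=proj(C,[583,115,12])[0].astype(int);print(u,v)
b=np.zeros(g.shape,bool);b[max(v-90,0):v+90,u-90:u+90]=1;b[238:]=0
for c in blobs((s[...,1]<50)&b,1500):print("pan",cv2.boundingRect(c),cv2.minAreaRect(plane(C,cv2.convexHull(c)[:,0],12)[:,:2].astype(np.float32)))
ex=proj(C,[583,115,80])[0];print("exp grip",ex)
for c in blobs((g<70)&b,60):
    (x,y),r=cv2.minEnclosingCircle(c);print("dark",x,y,r,plane(C,(x,y),80).round(1)[0])
# lid knob & jar/cup vs before
a=cam("scene");d=cam("side");sc,_=snap("scene","scenef");sd,_=snap("side","sidef")
for n,i,K in(("scene",sc,a),("side",sd,d)):
    old=cv2.cvtColor(cv2.imread(f"pics/{n}0.png"),cv2.COLOR_BGR2RGB)
    x,y=proj(K,[401.5,-329.5,105])[0].astype(int);m=np.zeros(i.shape[:2],bool);m[y-14:y+15,x-14:x+15]=1
    for c in blobs((i.max(2)<70)&m,8):
        (p,q),r=cv2.minEnclosingCircle(c);print(n,"lid knob",p,q,"expected",proj(K,[401.5,-329.5,105]))
    for nm,(p,q) in(("jar",(92,268) if n=="scene" else (459,295)),("cup",(355,298) if n=="scene" else (9,9))):
        print(n,nm,np.abs(i[q-22:q+22,max(p-22,0):p+22].astype(int)-old[q-22:q+22,max(p-22,0):p+22]).mean())
```

```text
[582.38452152 114.90705158 197.30667959] 51.0
279 187
pan (205, 105, 154, 133) ((583.1248168945312, 115.36106872558594), (154.07269287109375, 154.3636016845703), 78.58167266845703)
exp grip [279.7249495  198.49597302]
scene lid knob 145.0 177.0 expected [[145.60777357 175.77129296]]
scene jar 1.4232093663911847
scene cup 1.7524104683195592
side lid knob 349.0 332.5 expected [[348.39580361 331.92357975]]
side jar 4.278581267217631
side cup nan<stdin>:18: RuntimeWarning: Mean of empty slice.
  ret = ret.dtype.type(ret / rcount)
```

```bash
python3 -c "
from plant import *
print(close_job())"
```

```text
the job is handed in; nothing more can be done
None
```

The job is done in the order asked and handed in at about 51 s: the lid stands mouth down on the middle of the board, the two eggs stand in the end dimples of the carton, the rack stands in the middle of the rightmost pan, and the jar and cup were not touched.

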